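Close the colour tubes and hold the shaker's run lever

TASK

Press shut every cap that is not closed on the flip-cap colour tubes in the bench shaker's rack, leaving all four flat on their rims. Only then push, with the gripper's fingers, the spring-loaded run lever down to its run position, level, with the pointer pin between the two ribs of the gauge and never on towards the bottom stop, and keep it there steadily for at least three seconds. Leave the things lying around undisturbed; finish while still holding the lever in the run position, without letting go.

Things in the scene. Friction and masses are not known exactly. Their poses are not given: they have to be found in the camera images.
- shaker: bench shaker fixed to the table: white base 180 (x) by 270 mm (y), aluminium deck, top at 65 mm; on its middle a grey rack 56 (x) by 240 mm (y), top at 100 mm, with four tubes in a row along y, 58 mm apart, in any order; caps open to its +x side. Origin: centre of the underside; z up. At the start two caps are wide open (1.5 to 2.0 rad), one half open (0.5 to 1.0), one shut
- tube1: white flip-cap tube clamped upright in the rack, 28 mm in diameter (rim 32 mm), 75 mm tall, the upper 40 mm out of the rack. Origin: centre of its underside, 65 mm above the table; the rim is 75 mm above the origin. z up. The cap's hinge line runs along its y, at x = +18 mm, at rim height; it has the shaker's yaw
- cap1 (a joint): angle (rad) of tube1's hinged cap: 0 = pressed shut, flat on the rim (hard stop); grows as it swings up and back to the tube's +x; 1.57 = upright over the hinge; 2.1 = stop, leaning back. The hinge is stiff: the cap stays at any angle it is left at and takes about 1.5 N at its middle to turn
- cap1_mid (a point): middle of the outer (upper, when shut) face of tube1's cap, 18 mm from the hinge line and 6 mm above the rim when shut. The cap is a white disc 32 mm in diameter and 6 mm thick; opposite the hinge a 14 mm wide thumb tab, 3 mm thick, ends 42 mm from the hinge line
- tube2: white flip-cap tube clamped upright in the rack, 28 mm in diameter (rim 32 mm), 75 mm tall, the upper 40 mm out of the rack. Origin: centre of its underside, 65 mm above the table; the rim is 75 mm above the origin. z up. The cap's hinge line runs along its y, at x = +18 mm, at rim height; it has the shaker's yaw
- cap2 (a joint): angle (rad) of tube2's hinged cap: 0 = pressed shut, flat on the rim (hard stop); grows as it swings up and back to the tube's +x; 1.57 = upright over the hinge; 2.1 = stop, leaning back. The hinge is stiff: the cap stays at any angle it is left at and takes about 1.5 N at its middle to turn
- cap2_mid (a point): middle of the outer (upper, when shut) face of tube2's cap, 18 mm from the hinge line and 6 mm above the rim when shut. The cap is a white disc 32 mm in diameter and 6 mm thick; opposite the hinge a 14 mm wide thumb tab, 3 mm thick, ends 42 mm from the hinge line
- tube3: white flip-cap tube clamped upright in the rack, 28 mm in diameter (rim 32 mm), 75 mm tall, the upper 40 mm out of the rack. Origin: centre of its underside, 65 mm above the table; the rim is 75 mm above the origin. z up. The cap's hinge line runs along its y, at x = +18 mm, at rim height; it has the shaker's yaw
- cap3 (a joint): angle (rad) of tube3's hinged cap: 0 = pressed shut, flat on the rim (hard stop); grows as it swings up and back to the tube's +x; 1.57 = upright over the hinge; 2.1 = stop, leaning back. The hinge is stiff: the cap stays at any angle it is left at and takes about 1.5 N at its middle to turn
- cap3_mid (a point): middle of the outer (upper, when shut) face of tube3's cap, 18 mm from the hinge line and 6 mm above the rim when shut. The cap is a white disc 32 mm in diameter and 6 mm thick; opposite the hinge a 14 mm wide thumb tab, 3 mm thick, ends 42 mm from the hinge line
- tube4: white flip-cap tube clamped upright in the rack, 28 mm in diameter (rim 32 mm), 75 mm tall, the upper 40 mm out of the rack. Origin: centre of its underside, 65 mm above the table; the rim is 75 mm above the origin. z up. The cap's hinge line runs along its y, at x = +18 mm, at rim height; it has the shaker's yaw
- cap4 (a joint): angle (rad) of tube4's hinged cap: 0 = pressed shut, flat on the rim (hard stop); grows as it swings up and back to the tube's +x; 1.57 = upright over the hinge; 2.1 = stop, leaning back. The hinge is stiff: the cap stays at any angle it is left at and takes about 1.5 N at its middle to turn
- cap4_mid (a point): middle of the outer (upper, when shut) face of tube4's cap, 18 mm from the hinge line and 6 mm above the rim when shut. The cap is a white disc 32 mm in diameter and 6 mm thick; opposite the hinge a 14 mm wide thumb tab, 3 mm thick, ends 42 mm from the hinge line
- leverbox: run-lever box fixed to the table: grey, 170 (x) by 100 (y) by 40 mm high, with a spring-loaded lever on top. Origin: centre of the underside; z up. The lever's hinge line runs along y at x = +65 mm, 85 mm above the table, between two cheeks 100 mm high; the lever points to -x. A gauge post stands beside the grip's +y end
- gauge (a point): middle of the gap between the gauge's two ribs, 85 mm above the table: the run position of the lever's pointer pin. The ribs, 4 mm thick, 19 mm clear between them, point to the lever from an aluminium post 16 mm wide, 120 mm high, at x = -65, y = +60 mm of leverbox
- lever_grip (a point): centre of the lever's black round hand grip: 22 mm in diameter, 70 mm long, along leverbox's y, 130 mm from the hinge line, clear from above; a steel pin sticks 7 mm out of its +y end as pointer for the gauge. Height above the table: released 113 mm, middle of the run position 85 mm, bottom stop 59 mm
- lever (a joint): angle (rad) of the spring-loaded lever: 0 = released, sloping up; grows as the grip goes down; 0.22 = level, pointer midway between the ribs; 0.42 = bottom stop. Run position: 0.165 to 0.275 (grip within 7 mm of level); beyond 0.35 the machine trips. Spring force at the grip: 4 N at 0, 8 N at 0.22, 12 N at 0.42; let go, it springs back to 0
- jar: bystander: small closed glass jar, 52 mm in diameter, 75 mm high, standing loose behind the lever box (its +x side); origin: centre of its underside
- cup: bystander: steel cup, 60 mm in diameter, 60 mm high, standing loose behind the shaker (its +x side); origin: centre of its underside
- cake1: bystander: small domed rice cake, 48 mm in diameter, 27 mm high, loose; origin: centre of its underside. On the table in front of the shaker
- cake2: bystander: small domed rice cake, 48 mm in diameter, 27 mm high, loose; origin: centre of its underside. On the table in front of the lever box
- spoon: bystander: black spoon, 170 mm long, lying loose at the left side of the table (y about 0.47 m)

How it is judged (in metres and radians):
On the way, in this order (a step that is already met when the one before it is completed fails the run):
1. all four caps are pressed shut (value of joint each of cap1, cap2, cap3, cap4 below 0.1 rad), for 0.2 s.
2. with all caps shut, the fingers keep the lever in its run position for two seconds (all of step 1 and value of joint lever between 0.165 and 0.275 rad and contact force between the fingers and lever above 2 N), for 2 s.
At the end, for the whole second after the job is handed in: All four caps are shut (each under 0.10 rad, about 4 mm at the tab), and the fingers still press the lever (more than 2 N) and keep it still in the run position (0.165 to 0.275 rad, within 7 mm of level at the grip), after having kept it there for two seconds (all of step 2 and velocity of joint lever between -0.1 and 0.1 rad/s); the arm keeps its last pose, push and grip.
It fails at once if the lever is pushed (beyond 0.10 rad) while a cap is still open (value of joint lever above 0.1 rad and value of joint any of cap1, cap2, cap3, cap4 above 0.12 rad).
It fails at once if the lever is pushed through towards its bottom stop (beyond 0.35 rad) (value of joint lever above 0.35 rad).
It fails at once if a bystander is shoved more than 30 mm or tipped over (distance of any of jar, cup, cake1, cake2, spoon from where it was at the start of the episode above 0.03 m or angle between any of jar, cup's own z axis and vertical above 0.6 rad).
It also fails if it takes over 61 s, if anything falls off the work surface, if the arm or the gripper's body presses on something with over 40 N, if the wrist force passes 120 N, or if a joint passes its speed limit or range.

ROBOT

A 6-joint arm with a two-finger parallel gripper is mounted at the origin on the work surface. World frame = base frame: x ahead of the robot, y to its left, z up, the work surface at z = 0. Lengths are in m, angles in degrees, forces in N, time in s.
With the tool pointing down it reaches from about 0.25 to 0.725 m from the base axis. Payload 9.7 kg.
Tool frame: the origin (TCP) lies on the centre line of the jaws, within the pads' length; the fingertips stand bot.nose_length ahead of it and the grasp point (between the pads) lies 11 mm behind it (bot.nose_length is the distance from the TCP to the fingertips, in m); z points along the fingers, y is the line along which they close (so a half turn about z gives the same grasp; the last joint's range is limited). The gripper opens to 85 mm and grips with 20 to 120 N. Pads are 22 mm wide; open, the fingers measure 114 mm over their backs; the gripper's body (76 mm by 85 mm) begins 54 mm behind the grasp point. The pads swing forward as they close: fully open they stand 13 mm farther back than shut.
Start: joints at [-72.708, 4.979, 10.078, 95.1, 0, 90], TCP at [0.163, -0.525, 0.239] pointing down, gripper open.
Joint ranges: [-179.16, 179.16], [-48.56, 103.87], [-65.8, 70.77], [-126.05, 130.52], [-82.76, 87.17], [-180, 180]. Speed limits (degrees/s): [127.2, 127.2, 147.25, 180, 180, 180].

INTERFACE

Orientations are given as [roll, pitch, yaw] about the fixed x, y, z axes, in that order (R = Rz(yaw) Ry(pitch) Rx(roll)).
In Python, from workcell import bot gives the robot as it stands. The module is installed in compiled form; this text tells all that it offers.
- The arm moves only by the shell command python3 -m inch 'ROWS' [OPENING] [FORCE]. ROWS is JSON, a list of rows, each a list of 4 numbers: the shift along the world's x, y, z in cm, then the turn about the world's z in degrees. A call has exactly 8 rows; each row is the pose to reach, as a shift and turn from the pose commanded when the call began; what a row does not reach only later rows make up. A row lasts 1/8 s, in which the tool goes at most 62.5 mm and 10.7 degrees, less where a joint would pass 70% of its speed; a pose out of reach is approached as far as the arm can. A call with a gripper value outside its range is refused whole. OPENING is the finger opening in cm, from 0 to 8.54, set as the call begins (- or left out, the last holds). The fingers move at their own pace and stop on an object; FORCE is the grip in N (left out, the last holds). Time passes only in rows, so rows that repeat a pose let the fingers close, or fill a call up. It gives the time, the measured TCP pose, the force, the opening and the grip force at its end, in the units of the state.
- bot.get_obs(): the state, without advancing time (a new reading comes with each control period).
- bot.camera(name): name is "scene" or "side" or "wrist"; returns a dict with "img" (384x512x3 uint8, red, green, blue), "fovy" (degrees; the focal length in pixels is half the picture's height over the tangent of half this angle, whatever the lens; pixels are square), "cx", "cy" (the principal point, pixels), "R" (3x3) and "t" (3): a world point X has camera coordinates R X + t; the wrist camera has in their place "mount" (4x4, takes a point from camera to tool coordinates, whose origin is the TCP and whose axes are the flange's). Camera axes: x right, y down, z forward; pixel columns grow to the right and rows downward; lengths in m; the calibration is good to about 2 mm. A picture is of the moment at which its call begins: read the wrist's pose just before it. There is no depth.
- bot.job_done(): hands the job in; it is judged then, once.
Trained networks look in a picture, given as the dict that the camera call returned (one of the last four; its "shot" number tells which), for a name from the list of things; names that differ only in an ending like _2 or _b are one class to them, and where a whole thing is asked for, a point or a joint stands for the part that bears it (a point fixed in the world has none). Each returns a list of dicts, best first, with "score" (0 to 1); they miss things now and then, are a little off and sometimes report something else, mostly with a low value. They report only what shows in the picture. A call takes as long as a camera call.
- bot.find_in(thing, picture): "point" ([column, row] in pixels, amid what is visible of it).
- bot.landmark_of(thing, picture): "point" ([column, row] in pixels: a listed point, or the origin of a listed thing).
The state is a dict: "time": time; "q": joint angles; "qd": joint speeds; "joint_efforts": joint torques, N m; "ee_pos": TCP position; "tcp_rot": TCP orientation; "wrist_force": force on the tool from outside, world axes, zero at the start; "torque": the same for the moment, N m; "opening": finger opening in m; "grasp_force": force on a finger pad.
Only numpy, scipy, OpenCV 4.12 (cv2) and the standard library are available. Lean on these libraries where they do the work, as an engineer would, in place of code of your own. Each camera call takes 0.05 s, during which the arm holds its last target. There are 200 camera calls.

## Working session

There is one attempt and no reset: what is moved stays moved. The work goes in short steps, Python scripts to look and compute and a shell command to move; the robot and the scene stay as the last step left them, time stands still between calls to the robot, and variables do not carry over. Pictures are saved under pics/ and viewed, at most 10 in all, crops included, and the job is handed in when it is done.

```bash
mkdir -p pics; cat > h.py <<'E'
import numpy as np, cv2
from workcell import bot
def K(p):
    f=p["img"].shape[0]/2/np.tan(np.radians(p["fovy"]/2)); return f
def ray(p,uv):
    f=K(p); d=np.array([(uv[0]-p["cx"])/f,(uv[1]-p["cy"])/f,1]); R=np.array(p["R"]);t=np.array(p["t"])
    return -R.T@t, R.T@d
def atz(p,uv,z):
    o,d=ray(p,uv); return o+d*(z-o[2])/d[2]
def tri(a,ua,b,ub):
    o1,d1=ray(a,ua);o2,d2=ray(b,ub)
    s=np.linalg.lstsq(np.c_[d1,-d2],o2-o1,rcond=None)[0]
    x,y=o1+d1*s[0],o2+d2*s[1]; return (x+y)/2,np.linalg.norm(x-y)
def save(p,n,k=1.5): cv2.imwrite("pics/"+n,cv2.resize(p["img"][:,:,::-1],None,fx=k,fy=k))
E
python3 - <<'E'
from h import *
np.set_printoptions(precision=3,suppress=True)
o=bot.get_obs();print(o["time"],o["ee_pos"],o["tcp_rot"],bot.nose_length)
a=bot.camera("scene");b=bot.camera("side")
save(a,"s1.png");save(b,"d1.png")
for n in ["shaker","leverbox","gauge","lever_grip","cap1_mid","cap2_mid","cap3_mid","cap4_mid","tube1","jar","cup","cake1","cake2"]:
    for c,p in(("scene",a),("side",b)):
        r=bot.landmark_of(n,p)
        print(n,c,[(np.round(x["point"]),round(x["score"],2)) for x in r[:4]])
    
E
```

```text
0.0 [ 0.163 -0.525  0.239] [-179.925    0.001   17.292] 0.008
shaker scene [(array([180., 208.]), 0.58)]
shaker side [(array([286., 280.]), 0.9)]
leverbox scene [(array([295., 225.]), 0.83)]
leverbox side [(array([224., 189.]), 0.78), (array([221., 120.]), 0.73)]
gauge scene [(array([316., 190.]), 0.98)]
gauge side [(array([195., 166.]), 0.87), (array([226., 189.]), 0.33)]
lever_grip scene [(array([184., 184.]), 0.52), (array([204., 190.]), 0.49), (array([398., 284.]), 0.34)]
lever_grip side [(array([200., 170.]), 0.56), (array([290., 281.]), 0.17)]
cap1_mid scene [(array([177., 163.]), 0.6)]
cap1_mid side [(array([293., 231.]), 0.69), (array([316., 279.]), 0.52), (array([291., 278.]), 0.23)]
cap2_mid scene [(array([141., 154.]), 0.4)]
cap2_mid side [(array([317., 281.]), 0.48)]
cap3_mid scene [(array([162., 154.]), 0.62)]
cap3_mid side [(array([297., 258.]), 0.58), (array([182., 212.]), 0.16)]
cap4_mid scene [(array([198., 171.]), 0.63)]
cap4_mid side [(array([270., 217.]), 0.64)]
tube1 scene [(array([185., 184.]), 0.52), (array([169., 179.]), 0.52), (array([203., 194.]), 0.51), (array([157., 181.]), 0.5)]
tube1 side [(array([301., 301.]), 0.86), (array([280., 258.]), 0.6), (array([268., 238.]), 0.56), (array([291., 277.]), 0.5)]
jar scene [(array([270., 262.]), 0.96), (array([159., 154.]), 0.22)]
jar side [(array([270., 174.]), 0.76)]
cup scene [(array([168., 241.]), 0.88)]
cup side [(array([324., 241.]), 0.91)]
cake1 scene [(array([297., 192.]), 0.61), (array([184., 184.]), 0.22)]
cake1 side [(array([182., 213.]), 0.59), (array([235., 304.]), 0.5)]
cake2 scene [(array([297., 192.]), 0.61), (array([184., 184.]), 0.22)]
cake2 side [(array([182., 213.]), 0.59), (array([235., 304.]), 0.5)]
```

View pics/s1.png

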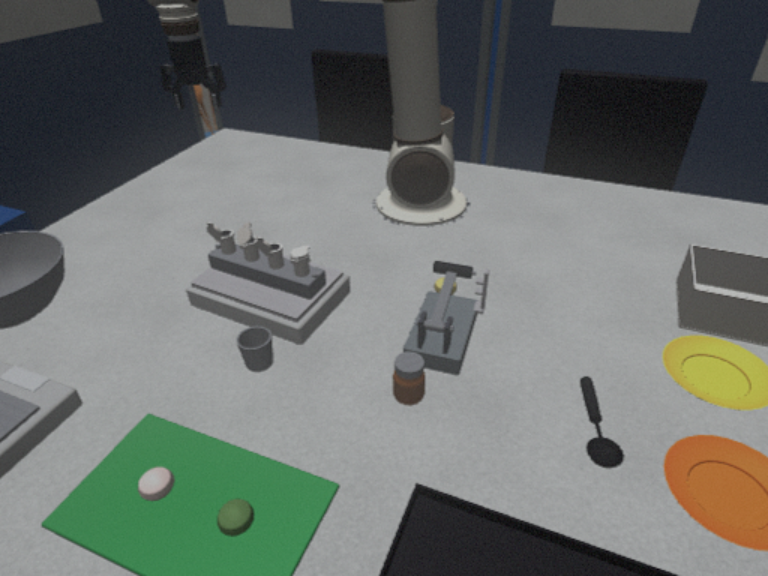

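View pics/d1.png

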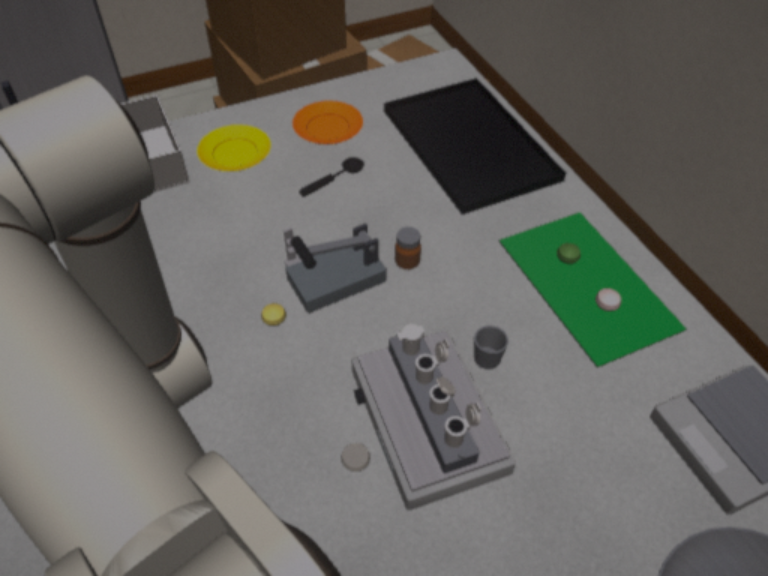

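```bash
python3 - <<'E'
from h import *
np.set_printoptions(precision=3,suppress=True)
a=bot.camera("scene");b=bot.camera("side")
for n,u,v in [("cap1",(177,163),(293,231)),("cap4",(198,171),(270,217)),("cap3",(162,154),(297,258)),("cap2",(141,154),(317,281)),("jar",(270,262),(270,174)),("cup",(168,241),(324,241)),("gauge",(316,190),(195,166)),("shk",(180,208),(286,280)),("box",(295,225),(224,189)),("cake2",(297,192),(182,213))]:
    print(n,*tri(a,u,b,v))
print("tubes@65", [atz(a,u,.065) for u in [(185,184),(169,179),(203,194),(157,181)]])
print([atz(b,u,.065) for u in [(301,301),(280,258),(268,238),(291,277)]])
print("grip",atz(b,(200,170),.113),atz(a,(316,190),.085),atz(b,(195,166),.085),atz(a,(295,225),0),atz(b,(224,189),0))
E
```

```text
cap1 [ 0.538 -0.108  0.162] 0.0011305626933928445
cap4 [ 0.519 -0.047  0.143] 0.020652989828817754
cap3 [ 0.512 -0.175  0.161] 0.0006722930641177223
cap2 [ 0.525 -0.239  0.155] 0.003140417316276817
jar [0.635 0.197 0.001] 0.007759014058317792
cup [ 0.664 -0.079  0.   ] 0.010692143794271816
gauge [0.42  0.247 0.085] 0.0018652452393865373
shk [ 0.521 -0.135 -0.013] 0.009182502504172683
box [ 0.485  0.209 -0.003] 0.004704190007452373
cake2 [0.344 0.172 0.002] 0.0040892922873537315
tubes@65 [array([ 0.502, -0.121,  0.065]), array([ 0.497, -0.18 ,  0.065]), array([ 0.526, -0.048,  0.065]), array([ 0.518, -0.208,  0.065])]
[array([ 0.501, -0.23 ,  0.065]), array([ 0.508, -0.108,  0.065]), array([ 0.507, -0.043,  0.065]), array([ 0.509, -0.166,  0.065])]
grip [0.42  0.203 0.113] [0.422 0.247 0.085] [0.42  0.248 0.085] [0.486 0.212 0.   ] [0.485 0.204 0.   ]
```

The side view shows the row of tubes, in crop pixels: shut cap at (412,340), wide open at (426,368), half open at (440,395), wide open at (456,430). The lever grip is at (303,250) and the cup at (490,347). Next I move above the rack for a closer look.

```bash
python3 -m inch '[[2,3,4,0],[6,7,7,-6],[10,12,9,-12],[14,17,10,-17],[18,22,10,-17],[22,28,10,-17],[26,34,10,-17],[30,39,10,-17]]' 0 40; python3 - <<'E'
from h import *
np.set_printoptions(precision=3,suppress=True)
w0=bot.get_obs();w=bot.camera("wrist");save(w,"w1.png")
print(w0["time"],w0["ee_pos"],w0["tcp_rot"],w["mount"])
E
```

```text
time: 2.5
ee_pos: [0.4459, -0.1575, 0.3397]
tcp_rot: [180.0, -0.1, 0.3]
wrist_force: [1.4, -1.0, 0.3]
opening: 0.0
grasp_force: 0.0
2.5 [ 0.446 -0.157  0.34 ] [179.975  -0.053   0.289] [[ 0.    -0.965 -0.262  0.066]
 [ 1.    -0.     0.001 -0.001]
 [-0.001 -0.262  0.965 -0.135]
 [ 0.     0.     0.     1.   ]]
```

View pics/w1.png

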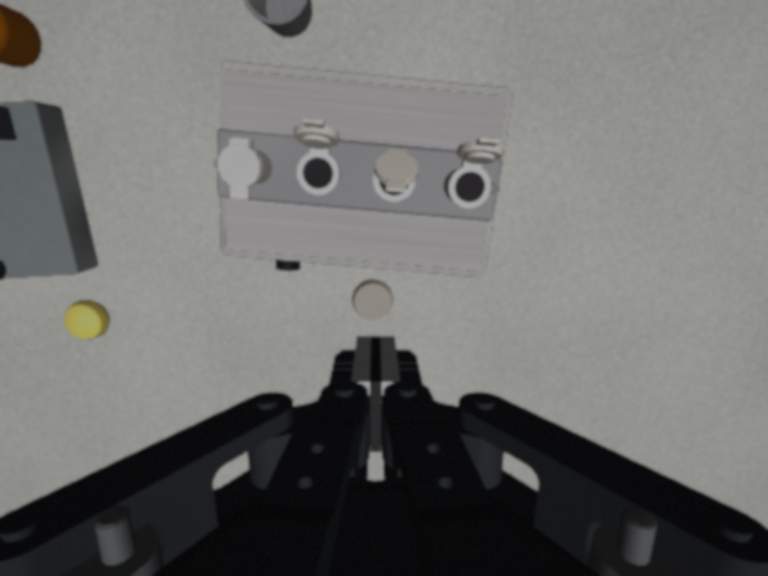

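The wrist view confirms the order left to right: shut cap (240,165), wide open (318,172), half open (395,180), wide open (469,187). The row is slightly rotated. I compute positions next.

```bash
python3 - <<'E'
from h import *
np.set_printoptions(precision=4,suppress=True)
from scipy.spatial.transform import Rotation as Ro
o=bot.get_obs();w=bot.camera("wrist")
Rt=Ro.from_euler("xyz",o["tcp_rot"],degrees=True).as_matrix();M=np.array(w["mount"])
R=Rt@M[:3,:3];c=Rt@M[:3,3]+o["ee_pos"]
w["R"]=R.T;w["t"]=-R.T@c
for n,u,z in [("A",(240,165),.146),("B",(318,172),.14),("D",(469,187),.14),("baseTL",(220,252),.065),("TR",(490,272),.065),("uL",(223,64),.065),("uR",(511,92),.065)]:
    print(n,atz(w,np.array(u)/1.5,z))
E
```

```text
A [ 0.519  -0.0507  0.146 ]
B [ 0.5145 -0.1074  0.14  ]
D [ 0.5046 -0.2221  0.14  ]
baseTL [ 0.4384 -0.0005  0.065 ]
TR [ 0.421  -0.2642  0.065 ]
uL [ 0.6043 -0.0173  0.065 ]
uR [ 0.5841 -0.2697  0.065 ]
```

```bash
python3 -m inch '[[4,-2.3,0,-2],[8,-4.6,0,-4],[12.7,-7.1,0,-5],[12.7,-7.1,-5,-5],[12.7,-7.1,-9,-5],[12.7,-7.1,-13,-5],[12.7,-7.1,-17,-5],[12.7,-7.1,-17,-5]]'; python3 -c "
from h import *
save(bot.camera('wrist'),'w2.png');print(bot.nose_length)"
```

```text
time: 3.6
ee_pos: [0.5704, -0.2302, 0.1662]
tcp_rot: [-179.9, 0.3, -4.7]
wrist_force: [-0.7, -0.5, 0.1]
opening: -0.0002
grasp_force: 0.0
0.008
```

View pics/w2.png

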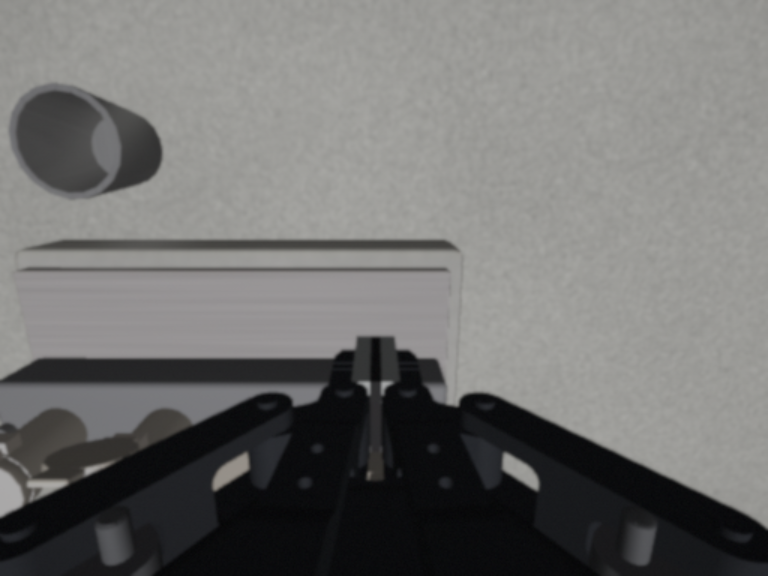

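```bash
python3 -m inch '[[-1.3,0.1,0,0],[-2.6,0.2,0,0],[-3.8,0.3,0,0],[-5.0,0.4,0,0],[-6.2,0.5,0,0],[-6.8,0.6,-0.5,0],[-6.8,0.6,-1.1,0],[-6.8,0.6,-1.5,0]]';python3 -m inch '[[0,0,-0.1,0],[0,0,-0.2,0],[0,0,-0.3,0],[0,0,-0.4,0],[0,0,-0.4,0],[0,0,-0.4,0],[0,0,-0.4,0],[0,0,-0.4,0]]'
```

```text
time: 4.65
ee_pos: [0.5039, -0.2243, 0.1537]
tcp_rot: [-180.0, 0.1, -4.7]
wrist_force: [-5.9, 1.6, 28.0]
opening: -0.0
grasp_force: 14.8
time: 5.65
ee_pos: [0.504, -0.2243, 0.1537]
tcp_rot: [179.9, -0.1, -4.7]
wrist_force: [-12.6, 4.7, 28.7]
opening: -0.0003
grasp_force: 14.1
```

```bash
python3 -m inch '[[0,0,2.5,0],[0,0,5,0],[0.2,3,5,0],[0.5,5.7,5,0],[0.5,5.7,3.5,0],[0.5,5.7,2.5,0],[0.5,5.7,1.5,0],[0.5,5.7,0.9,0]]';python3 -m inch '[[0,0,-0.3,0],[0,0,-0.6,0],[0,0,-0.9,0],[0,0,-0.9,0],[0,0,-0.9,0],[0,0,-0.9,0],[0,0,-0.9,0],[0,0,-0.9,0]]'
```

```text
time: 6.65
ee_pos: [0.5088, -0.1678, 0.1583]
tcp_rot: [-180.0, 0.1, -4.8]
wrist_force: [-0.1, 0.1, 1.3]
opening: -0.0
grasp_force: 0.6
time: 7.65
ee_pos: [0.5091, -0.1676, 0.1538]
tcp_rot: [179.9, -0.2, -4.7]
wrist_force: [-10.8, 2.4, 24.1]
opening: -0.0
grasp_force: 11.8
```

```bash
python3 -m inch '[[0,0,4,0],[0,0,7,0],[3,2,7,0],[7.2,5.1,7,0],[7.2,5.1,6,0],[7.2,5.1,4,0],[7.2,5.1,1.9,0],[7.2,5.1,1.9,0]]';python3 -m inch '[[-1.3,0.1,0,0],[-2.6,0.2,0,0],[-3.8,0.3,0,0],[-5.0,0.4,0,0],[-6.2,0.5,0,0],[-6.8,0.6,-0.5,0],[-6.8,0.6,-1.1,0],[-6.8,0.6,-1.5,0]]';python3 -m inch '[[0,0,-0.1,0],[0,0,-0.2,0],[0,0,-0.3,0],[0,0,-0.4,0],[0,0,-0.4,0],[0,0,-0.4,0],[0,0,-0.4,0],[0,0,-0.4,0]]'
```

```text
time: 8.65
ee_pos: [0.5799, -0.1166, 0.1677]
tcp_rot: [-180.0, 0.2, -4.7]
wrist_force: [-0.1, -0.5, -0.0]
opening: 0.0002
grasp_force: 0.0
time: 9.65
ee_pos: [0.513, -0.1103, 0.1537]
tcp_rot: [-180.0, 0.0, -4.7]
wrist_force: [-7.4, 1.2, 26.8]
opening: -0.0
grasp_force: 14.6
time: 10.65
ee_pos: [0.513, -0.1103, 0.1537]
tcp_rot: [180.0, -0.1, -4.7]
wrist_force: [-13.3, 1.7, 28.2]
opening: -0.0002
grasp_force: 14.7
```

```bash
python3 -m inch '[[0,0,4,0],[0,0,9,0],[-3,3,14,0],[-6,7,18,0],[-9,11,21,0],[-12,15,21,0],[-14,18,21,0],[-14,18,21,0]]'; python3 - <<'E'
from h import *
np.set_printoptions(precision=4,suppress=True)
from scipy.spatial.transform import Rotation as Ro
o=bot.get_obs();w=bot.camera("wrist");save(w,"w3.png")
Rt=Ro.from_euler("xyz",o["tcp_rot"],degrees=True).as_matrix();M=np.array(w["mount"])
R=Rt@M[:3,:3];c=Rt@M[:3,3]+o["ee_pos"]
w["R"]=R.T;w["t"]=-R.T@c
np.savez("w3.npz",R=w["R"],t=w["t"])
print(o["ee_pos"])
for n,z in [("lever_grip",.113),("gauge",.085),("leverbox",0)]:
    for r in bot.landmark_of(n,w)[:3]: print(n,r["score"],np.array(r["point"])*1.5,atz(w,r["point"],z))
E
```

```text
time: 11.65
ee_pos: [0.3718, 0.0045, 0.3605]
tcp_rot: [-177.5, 0.0, -1.1]
wrist_force: [0.9, -1.1, 1.1]
opening: -0.0001
grasp_force: 0.0
[0.3718 0.0045 0.3605]
lever_grip 0.75 [158.4  187.95] [0.4272 0.2089 0.113 ]
gauge 0.81 [132.9  197.25] [0.4181 0.2509 0.085 ]
gauge 0.43 [248.85 251.1 ] [0.3641 0.1425 0.085 ]
gauge 0.4 [644.55  94.65] [ 0.4971 -0.2187  0.085 ]
leverbox 0.56 [202.35 129.  ] [0.4868 0.2111 0.    ]
```

View pics/w3.png

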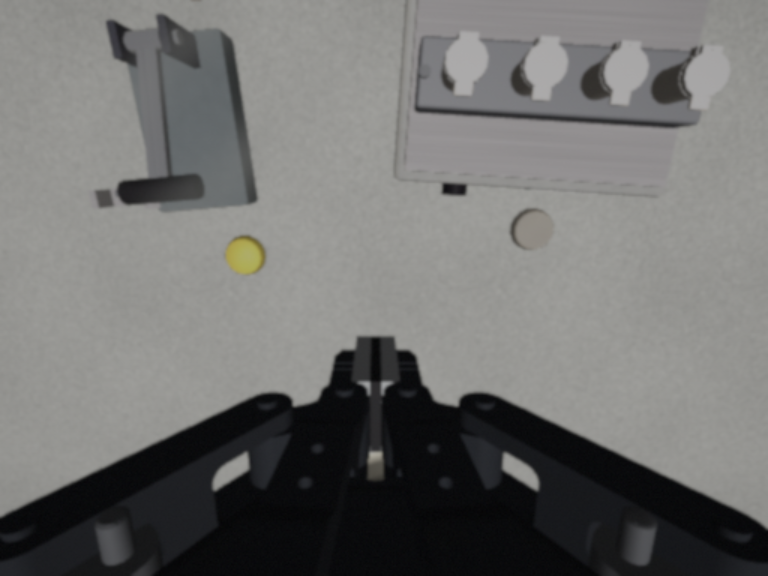

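All four caps are seen shut (467,62), (545,63), (625,68), (706,73). Lever grip is at (160,189). I now settle the arm over the grip.

```bash
python3 -m inch '[[0,0,0,0],[0,0,0,0],[0,0,0,0],[0,0,0,0],[0,0,0,0],[0,0,0,0],[0,0,0,0],[0,0,0,0]]'; python3 - <<'E'
from h import *
np.set_printoptions(precision=4,suppress=True)
from scipy.spatial.transform import Rotation as Ro
o=bot.get_obs();w=bot.camera("wrist")
Rt=Ro.from_euler("xyz",o["tcp_rot"],degrees=True).as_matrix();M=np.array(w["mount"])
R=Rt@M[:3,:3];c=Rt@M[:3,3]+o["ee_pos"]
w["R"]=R.T;w["t"]=-R.T@c
for n,z in [("lever_grip",.113),("gauge",.085),("leverbox",0)]:
    for r in bot.landmark_of(n,w)[:1]: print(n,r["score"],np.array(r["point"])*1.5,atz(w,r["point"],z))
E
```

```text
time: 12.85
ee_pos: [0.3721, 0.0042, 0.3603]
tcp_rot: [-177.5, 0.1, -1.2]
wrist_force: [0.2, 0.1, 0.7]
opening: 0.0
grasp_force: 0.0
lever_grip 0.58 [159.   190.95] [0.4248 0.2082 0.113 ]
gauge 0.67 [132.45 193.5 ] [0.4219 0.2502 0.085 ]
leverbox 0.93 [203.1  132.45] [0.4833 0.2102 0.    ]
```

```bash
python3 -c "
from h import *
print(np.round(bot.get_obs()['q'],1))"; python3 -m inch '[[0,0,-1,0],[0,0,-2,0],[0,0,-3,0],[0,2,-3,0],[1,4,-3,0],[2,6,-3,0],[3,7,-3,0],[3,7,-3,0]]';python3 -c "
from h import *
print(np.round(bot.get_obs()['q'],1))"
```

```text
[ -1.2 -14.    6.3 110.4   2.5 179.9]
time: 14.05
ee_pos: [0.404, 0.032, 0.3299]
tcp_rot: [-175.7, 0.2, 1.6]
wrist_force: [0.4, 0.5, 0.3]
opening: -0.0001
grasp_force: 0.0
[  1.6 -11.3   4.8 106.3   4.3 179.9]
```

```bash
python3 -m inch '[[0,0,0,10],[0,0,0,20],[0,0,0,30],[0,0,0,40],[0,0,0,50],[0,0,0,60],[0,0,0,70],[0,0,0,80]]';python3 -m inch '[[0,0,0,10],[0,0,0,10],[0,0,0,10],[0,0,0,10],[0,0,0,10],[0,0,0,10],[0,0,0,10],[0,0,0,10]]'
```

```text
time: 15.05
ee_pos: [0.4031, 0.0316, 0.3304]
tcp_rot: [-175.6, 0.1, 81.9]
wrist_force: [-0.5, -0.4, -0.6]
opening: 0.0001
grasp_force: 0.0
time: 16.05
ee_pos: [0.4032, 0.0317, 0.3303]
tcp_rot: [-175.7, 0.1, 91.6]
wrist_force: [-0.1, 0.0, -1.1]
opening: 0.0003
grasp_force: 0.0
```

```bash
python3 -m inch '[[0.5,4,0,0],[1,9,0,0],[1.5,13,0,0],[2.0,17.1,0,0],[2.0,17.1,-5,0],[2,17.1,-10,0],[2,17.1,-14,0],[2,17.1,-17.5,0]]';python3 -m inch '[[0,0,0,0],[0,0,0,0],[0,0,0,0],[0,0,-0.5,0],[0,0,-1,0],[0,0,-1.5,0],[0,0,-2,0],[0,0,-2.5,0]]'; python3 -c "
from h import *
save(bot.camera('wrist'),'w4.png')"
```

```text
time: 17.05
ee_pos: [0.4228, 0.2026, 0.1536]
tcp_rot: [-175.6, 0.1, 91.6]
wrist_force: [-0.6, -0.0, -0.4]
opening: -0.0
grasp_force: 0.0
time: 18.05
ee_pos: [0.4229, 0.2027, 0.1301]
tcp_rot: [-175.6, 0.1, 91.6]
wrist_force: [-3.0, 0.2, 4.4]
opening: -0.0001
grasp_force: 2.0
```

View pics/w4.png

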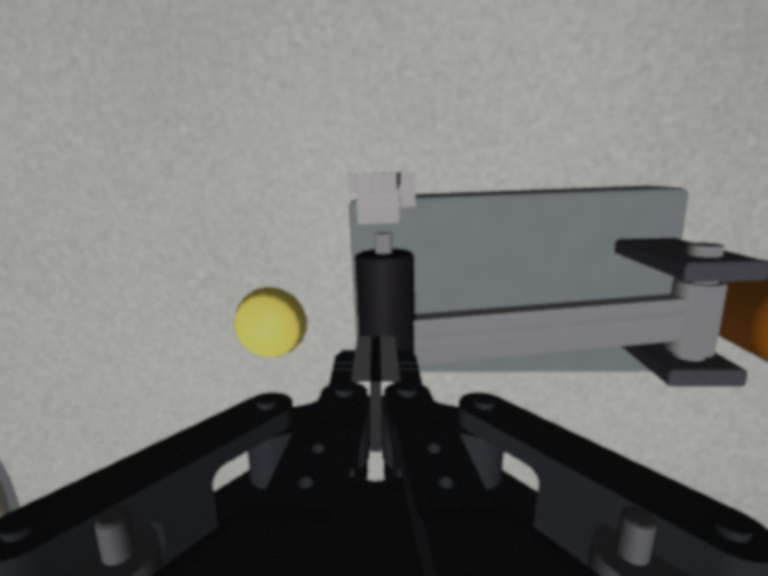

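The fingers sit on the grip (385,300) with 4 N contact at TCP 0.130. I lower slowly to level.

```bash
python3 -m inch '[[0,0,-0.3,0],[0,0,-0.7,0],[0,0,-1.1,0],[0,0,-1.5,0],[0,0,-1.8,0],[0,0,-2.1,0],[0,0,-2.4,0],[0,0,-2.5,0]]';python3 -m inch '[[0,0,0,0],[0,0,0,0],[0,0,0,0],[0,0,0,0],[0,0,0,0],[0,0,0,0],[0,0,0,0],[0,0,0,0]]'; python3 -c "
from h import *
a=bot.camera('wrist')['img'][90:260,180:340];b=bot.camera('side')['img'][130:230,150:290]
cv2.imwrite('pics/c.png',np.hstack([cv2.resize(a,(400,425),interpolation=2),cv2.resize(b,(390,425),interpolation=2)])[:,:,::-1])"
```

```text
time: 19.1
ee_pos: [0.4229, 0.2028, 0.1054]
tcp_rot: [-175.6, 0.1, 91.6]
wrist_force: [-5.2, -1.0, 8.0]
opening: 0.0001
grasp_force: 3.5
time: 20.1
ee_pos: [0.4229, 0.2028, 0.1056]
tcp_rot: [-175.6, 0.1, 91.6]
wrist_force: [-3.7, -0.8, 7.5]
opening: 0.0001
grasp_force: 3.5
```

View pics/c.png

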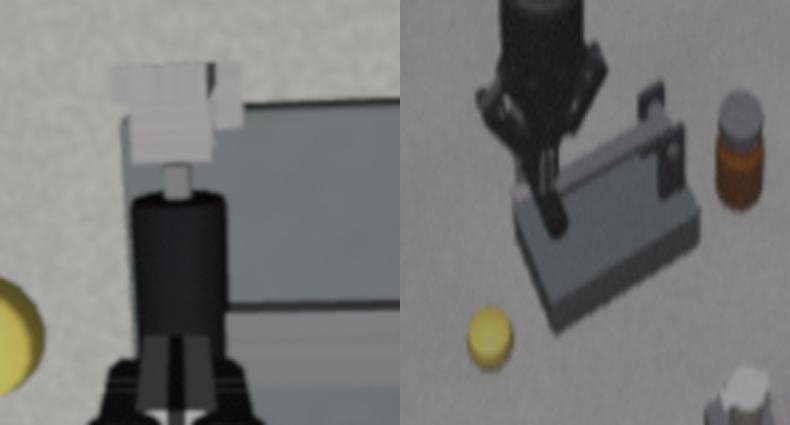

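The crops show the lever level under the fingers, with the pin (177,180) at the gauge. The force fits about 0.21 rad. I trim by 1 mm and hold.

```bash
python3 -m inch '[[0,0,-0.1,0],[0,0,-0.1,0],[0,0,-0.1,0],[0,0,-0.1,0],[0,0,-0.1,0],[0,0,-0.1,0],[0,0,-0.1,0],[0,0,-0.1,0]]'; for i in 1 2 3; do python3 -m inch '[[0,0,0,0],[0,0,0,0],[0,0,0,0],[0,0,0,0],[0,0,0,0],[0,0,0,0],[0,0,0,0],[0,0,0,0]]'; done; python3 -c "
from workcell import bot
print(bot.job_done())"
```

```text
time: 21.2
ee_pos: [0.4229, 0.2028, 0.1046]
tcp_rot: [-175.6, 0.1, 91.6]
wrist_force: [-5.2, -0.5, 7.9]
opening: -0.0001
grasp_force: 3.5
time: 22.2
ee_pos: [0.4229, 0.2028, 0.1046]
tcp_rot: [-175.6, 0.1, 91.6]
wrist_force: [-4.4, 0.1, 6.9]
opening: -0.0002
grasp_force: 3.5
time: 23.2
ee_pos: [0.4229, 0.2028, 0.1046]
tcp_rot: [-175.6, 0.1, 91.6]
wrist_force: [-5.0, -0.6, 7.6]
opening: -0.0002
grasp_force: 3.5
time: 24.2
ee_pos: [0.4229, 0.2028, 0.1046]
tcp_rot: [-175.6, 0.1, 91.6]
wrist_force: [-5.6, -0.8, 6.6]
opening: -0.0001
grasp_force: 3.5
the job is handed in; nothing more can be done
None
```

I pressed the three open caps shut (a picture showed all four closed), then held the lever steady at about level for over 3 s with roughly 7 N and handed the job in at 24 s while still holding it; no verdict came back.

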